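# Pack the gem jar and latch the transit case

## Task

Pick the flat round jar from among the loose stones and stand it upright on the felt in the open case, then push the sliding lid shut against its rubber bumpers. With the lever thrown fully open, tip the wire loop over the keeper on the lid, and press the lever down flat over centre so that the latch draws the lid tight and holds it. Leave the stones and the dropper bottle where they stand and take the robot's hand off the case.

Things in the scene. Friction and masses are not known exactly. Their poses are not given: they have to be found in the camera images.
- case: Fixed grey case on the bench, 208 long, 136 wide, 46 high (mm). Origin on the bench below the lever hinge; x along the case from latch to keeper, the way the lid opens; z up. Solid latch block x=-62..30, top z=46. Open bay for the jar x=30..144, 124 wide (115 between the guide lips at the rim), felt floor z=5. All case positions below are mm in this frame.
- lever_hinge (a point): Middle of the lever's hinge axis, which runs along case y at case x=0, z=56.
- bay (a point): Good spot for the jar: on the felt at case x=88, y=0, z=6. Elsewhere in the bay, flat on the felt and clear of its walls, will do too. The upright loop and lever stand up to 125 mm high at case x up to about 27: keep the gripper's body clear.
- lid (a joint): Sliding lid 122 wide, 7 thick, top z=43. Value in m: 0 = hard stop, shut; 0.112 = open; starts 0.092-0.105. Front edge at case x=32+value. About 1 N of friction. At 0.005 it meets two rubber bumpers (together 3.6 N/mm), which push it back to about 0.005 when let go; only the latch holds it tighter (latched: about 0.001).
- ridge (a point): Middle of the top edge of the push ridge on the lid: a bar 80 mm across (y), 10 thick (x), top z=59, standing 16 above the lid, at case x=88 + lid value. Push its +x side towards -x to shut the lid.
- keeper (a point): Steel keeper on the lid, 30 wide (y), leaning to +x with a lip on top (lip ends at case x=46.5 + lid value, top z=62). A steel seat behind it (to case x=63 + lid value, top z=51.5) carries the loop's bar. This point, at case x=40.5 + lid value, z=54, is on its +x side below the lip, where the bar bears.
- lever (a joint): Steel latch lever, 16 wide (y), swings in the case's x-z plane. Value in rad: 0 = flat on the latch block pointing to -x (latched); 1.57 upright; 1.83 = open stop, leaning to the keeper. Starts 1.1-1.7; stays where left (0.03 N m friction). With the loop hooked, pressing it down takes a few newtons until it passes over centre and stays flat.
- lever_tip (a point): On the lever 66 mm from its hinge axis (tip at 68). At lever value t it lies at case x=-66 cos t, z=56+66 sin t. The 4 mm thick steel lies 1 to 5 mm beside the plane through hinge and this point: below it when flat, on its -x side when upright.
- loop (a joint): Wire loop hinged on the lever. Value in rad: loop's elevation above case +x = loop value - lever value; limits -0.5..3.0; starts 2.9-3.0, standing up along the lever on its keeper side. Light friction: stays within about 30 deg of upright, falls by its weight once tipped lower. Clears the keeper only with the lever beyond about 1.65 and the lid at 0.008 or less.
- loop_bar (a point): Middle of the loop's cross bar, round wire 4.4 thick. Loop 52 wide (side wires at y=+26 and -26), 61 long from pin to bar; pin on the lever 17 from its hinge, 4 off the centre plane on the steel's side. Tip the bar to +x by pushing it from its -x side, beside the lever. Hooked, it lies on the keeper's +x side below the lip; lying down before the lid is in, it blocks the keeper.
- jar: The flat round gem jar with snap lid, 50 mm across, 24 mm high, the only round jar among the stones; 60 g; origin at the centre of its underside, z up.
- stone_b: Grey rough stone about 47x60x36 mm near the jar; origin under its centre. Leave it.
- stone_e: Rusty rough stone about 46x60x24 mm near the jar; origin under its centre. Leave it.
- stone_w: Pale stone chip about 26x35x17 mm near the jar; origin under its centre. Leave it.
- dropper: Dropper bottle 34 mm across, 102 mm high, standing; origin under its centre. Leave it.
Things that resemble listed ones, but are neither listed nor needed, are in the scene too. What is shaped like the jar but turquoise is not meant.

How it is judged:
On the way, in this order (a step that is already met when the one before it is completed fails the run):
1. the jar stands upright on the felt in the open case (x of jar in the frame of case between 0.05 and 0.122 m and y of jar in the frame of case between -0.04 and 0.04 m and z of jar in the frame of case below 0.012 m and angle between jar's own z axis and vertical below 0.2 rad and value of joint lid above 0.05 m and contact force between the fingers and jar below 0.1 N), for 0.2 s.
2. the loop is over the keeper while the lever is still up (x of loop_bar in the frame of keeper between -0.0005 and 0.025 m and z of loop_bar in the frame of keeper below 0.005 m and value of joint lever above 0.8 rad and value of joint lid below 0.016 m), for 0.1 s.
At the end, for the whole second after the job is handed in: The jar stands upright (within 0.2 rad) on the felt in the bay, the loop's bar is behind the keeper, the lever lies flat (under 0.1 rad), the lid is drawn to within 3 mm of its hard stop (tighter than the free bumpers, 5 mm), and the stones and dropper bottle are within 40 mm of where they stood (x of jar in the frame of case between 0.05 and 0.122 m and y of jar in the frame of case between -0.04 and 0.04 m and z of jar in the frame of case below 0.012 m and angle between jar's own z axis and vertical below 0.2 rad and x of loop_bar in the frame of keeper between -0.0005 and 0.025 m and z of loop_bar in the frame of keeper below 0.005 m and value of joint lever below 0.1 rad and value of joint lid below 0.003 m and linear speed of jar below 0.02 m/s); the robot touches nothing.
It fails at once if a stone or the dropper bottle is pushed more than 40 mm (distance of any of stone_b, stone_e, stone_w, dropper from where it was at the start of the episode above 0.04 m).
It fails at once if the dropper bottle is tipped over (angle between dropper's own z axis and vertical above 0.5 rad).
It also fails if it takes over 64 s, if anything falls off the work surface, if the arm or the gripper's body presses on something with over 40 N, if the wrist force passes 120 N, or if a joint passes its speed limit or range.

## Robot

A 6-joint arm with a two-finger parallel gripper is mounted at the origin on the work surface; the furniture and walls round the work are solid. World frame = base frame: x ahead of the robot, y to its left, z up, the work surface at z = 0. Lengths are in m, angles in rad, forces in N, time in s.
With the tool pointing down it reaches from about 0.25 to 0.775 m from the base axis. Payload 8.9 kg.
Tool frame: the origin (TCP) lies between the finger pads; the fingertips stand tcp_to_tips ahead of it and the grasp point (between the pads) lies 3 mm ahead of it (tcp_to_tips is the distance from the TCP to the fingertips, in m); z points along the fingers, y is the direction in which the jaws open and shut (so a half turn about z gives the same grasp; the last joint's range is limited). The gripper opens to 85 mm and grips with 20 to 120 N. Pads are 22 mm wide; open, the fingers measure 114 mm over their backs; the gripper's body (76 mm by 85 mm) begins 54 mm behind the grasp point. The pads swing forward as they close: fully open they stand 13 mm farther back than shut.
Start: joints at [-1.241, 0.291, -0.153, 1.127, 0, 1.431], TCP at [0.237, -0.468, 0.253] pointing down, gripper open.
Joint ranges: [-2.52, 2.52], [-0.91, 1.74], [-1.3, 1.37], [-1.96, 2.02], [-1.52, 1.47], [-3.14, 3.14]. Speed limits (rad/s): [2.22, 2.22, 2.79, 3.14, 3.14, 3.14].

## Interface

Orientations are given as [roll, pitch, yaw] about the fixed x, y, z axes, in that order (R = Rz(yaw) Ry(pitch) Rx(roll)).
In Python, from station import sense, capture, calibration, close_job, tcp_to_tips gives the robot as it stands.
- The arm moves only by the shell command python3 -m creep 'ROWS'. ROWS is JSON, a list of rows, each a list of 5 numbers: the opening, from 0 (shut) to 1 (fully open), then the shift along the tool's x, y, z in cm, then the turn about the tool's z in degrees. In form: [[claw, x, y, z, roll], ...]. A call has 1 to 12 rows; each row is the pose to reach, as a shift and turn from the pose measured when the call began, along the tool's axes at that moment; what a row does not reach only later rows make up. A row lasts 1/12 s, in which the tool goes at most 41.7 mm and 7.16 degrees, less where a joint would pass 70% of its speed; a pose out of reach is approached as far as the arm can. A call with a gripper value outside its range is refused whole. The fingers move at their own pace and stop on an object; the grip force is fixed at half the most. Time passes only in rows, so rows that repeat a pose let the fingers close. It gives the time, the measured TCP pose, the force and the opening at its end, in the units of the state.
- sense(): the state, without advancing time (a new reading comes with each control period).
- capture(name): name is "scene" or "top" or "wrist"; returns the picture (400x640x3 uint8, red, green, blue); there is no depth.
- calibration(name): a dict with "fx", "fy", "cx", "cy" (pixels), "cam_to_world" (4x4, takes a point from camera to world coordinates). Camera axes: x right, y up, looking along -z (the intrinsics and any distortion apply to the point x, -y, -z); pixel columns grow to the right and rows downward; lengths in m; the calibration is good to about 2 mm. The wrist camera is an equidistant fisheye: a pixel r from the principal point sees the ray r / f radians off the axis. A picture is of the moment at which its call begins: read the wrist's pose just before it. calibration takes no time and is no camera call; for the wrist camera it gives the pose at the moment of the call.
- close_job(): hands the job in, once; it reports no verdict.
The state is a dict: "clock": time; "joint_pos": joint angles; "joint_vel": joint speeds; "joint_torque": joint torques, N m; "tool_pos": TCP position; "orientation": TCP orientation; "force": force on the tool from outside, world axes, zero at the start; "torque": the same for the moment, N m; "gripper_width": finger opening in m.
Only numpy, scipy, OpenCV 4.12 (cv2) and the standard library are available. Lean on these libraries where they do the work, as an engineer would, in place of code of your own. Each camera call takes 0.05 s, during which the arm holds its last target.

## Working session

There is one attempt and no reset: what is moved stays moved. The work goes in short steps, Python scripts to look and compute and a shell command to move; the robot and the scene stay as the last step left them, time stands still between calls to the robot, and variables do not carry over. Pictures are saved under pics/ and viewed, and the job is handed in when it is done.

```bash
ls; mkdir -p pics
python3 - <<'E'
from station import *
import cv2
print(sense()); print(tcp_to_tips)
for n in("scene","top","wrist"):
    c=calibration(n); print(n,c)
    cv2.imwrite(f"pics/{n}0.png",capture(n)[:,:,::-1])
E
```

```text
pics
{'clock': 0.0, 'joint_pos': array([-1.24132178e+00,  2.91247434e-01, -1.54128794e-01,  1.12669456e+00,
        1.93553267e-05,  1.43148913e+00]), 'joint_vel': array([-0.00049197,  0.00031644,  0.00104703, -0.00069477, -0.00073742,
       -0.00117194]), 'joint_torque': array([-9.03588480e-04, -5.37149763e+01,  3.31368041e+01,  1.60562427e-02,
       -4.96170674e-05,  1.25482483e-06]), 'tool_pos': array([ 0.23706714, -0.46797085,  0.25274843]), 'orientation': array([-3.14033323e+00, -1.96135758e-04,  4.68781614e-01]), 'force': array([0.07624917, 0.57346894, 0.23121642]), 'torque': array([ 0.03126135,  0.00697431, -0.0167086 ]), 'gripper_width': 0.08534175209869371}
0.022
scene {'fx': 418.0300696033022, 'fy': 418.0300696033022, 'cx': 315.7766186673229, 'cy': 200.50692332406848, 'cam_to_world': array([[-0.66591342,  0.56604149, -0.4859592 ,  0.10255824],
       [-0.74584055, -0.51976842,  0.41660852,  0.531357  ],
       [-0.01676854,  0.63987329,  0.76829746,  0.72229398],
       [ 0.        ,  0.        ,  0.        ,  1.        ]])}
top {'fx': 474.9048099465269, 'fy': 474.9048099465269, 'cx': 320.4972159503483, 'cy': 201.80544146717637, 'cam_to_world': array([[-0.01509381,  0.99063521, -0.13569844,  0.3998277 ],
       [-0.99976286, -0.01708286, -0.01350534,  0.20438001],
       [-0.01569698,  0.13546242,  0.99065813,  0.89862549],
       [ 0.        ,  0.        ,  0.        ,  1.        ]])}
wrist {'fx': 309.70691628693146, 'fy': 309.70691628693146, 'cx': 320.7456899892032, 'cy': 201.29124913317062, 'cam_to_world': array([[ 4.50928913e-01,  8.43713876e-01,  2.91221586e-01,
         3.11746488e-01],
       [-8.92559772e-01,  4.26402062e-01,  1.46691293e-01,
        -4.30431470e-01],
       [-4.12004973e-04, -3.26080017e-01,  9.45342082e-01,
         3.73483729e-01],
       [ 0.00000000e+00,  0.00000000e+00,  0.00000000e+00,
         1.00000000e+00]])}
```

View pics/scene0.png

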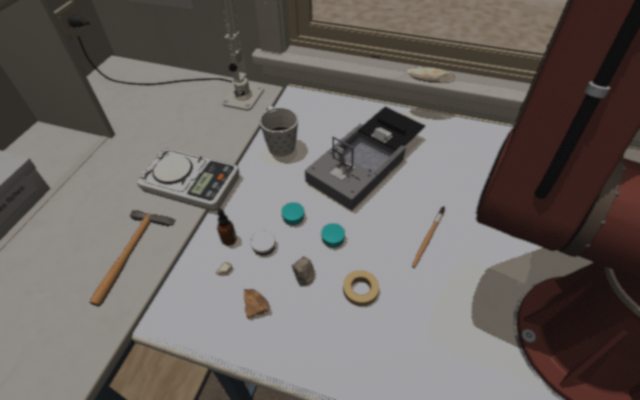

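View pics/top0.png

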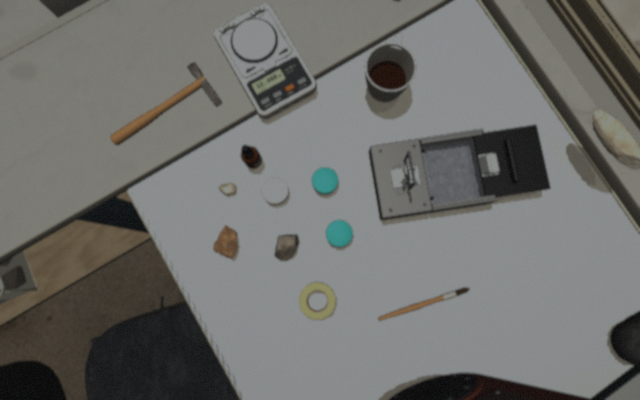

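View pics/wrist0.png

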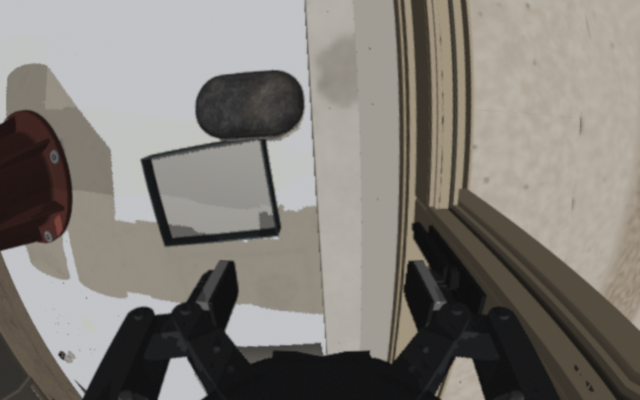

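The white jar is at about (276,190) in the top view and (263,242) in the scene view. Turquoise lookalikes are at (325,180) and (340,233), and the case runs from (372,180) to (548,160). I'll enlarge these.

```bash
cat > h.py <<'E'
import numpy as np, cv2
from station import *
def ray(n,u,v,c=None):
    c=c or calibration(n); x=(u-c['cx'])/c['fx']; y=(v-c['cy'])/c['fy']
    if n=='wrist':
        r=np.hypot(x,y); d=np.array([np.sin(r)*x/r,-np.sin(r)*y/r,-np.cos(r)]) if r>0 else np.array([0,0,-1.])
    else: d=np.array([x,-y,-1.])
    T=c['cam_to_world']; return T[:3,3],T[:3,:3]@d
def atz(n,u,v,z,c=None):
    o,d=ray(n,u,v,c); return o+d*(z-o[2])/d[2]
def proj(n,P,c=None):
    c=c or calibration(n);T=c['cam_to_world'];q=T[:3,:3].T@(np.array(P,float)-T[:3,3]); x,y,z=q[0],-q[1],-q[2]
    if n=='wrist':
        r=np.hypot(x,y); t=np.arctan2(r,z); return np.array([c['cx']+c['fx']*t*x/r,c['cy']+c['fy']*t*y/r])
    return np.array([c['cx']+c['fx']*x/z,c['cy']+c['fy']*y/z])
def save(img,name,box=None,k=1):
    if box: img=img[box[1]:box[3],box[0]:box[2]]
    img=cv2.resize(img,None,fx=k,fy=k,interpolation=cv2.INTER_CUBIC)
    cv2.imwrite('pics/'+name,img[:,:,::-1])
E
python3 - <<'E'
import cv2
from h import *
t=cv2.imread('pics/top0.png')[:,:,::-1]; s=cv2.imread('pics/scene0.png')[:,:,::-1]
save(t,'t1.png',(360,110,560,230),4); save(s,'s1.png',(290,90,440,215),5)
save(t,'t2.png',(200,130,360,270),4)
for u,v in((276,191),(251,157),(228,188)): print(atz('top',u,v,.024))
E
```

```text
[0.54143137 0.29909873 0.024     ]
[0.60725493 0.34620751 0.024     ]
[0.54870364 0.38908576 0.024     ]
```

View pics/t1.png

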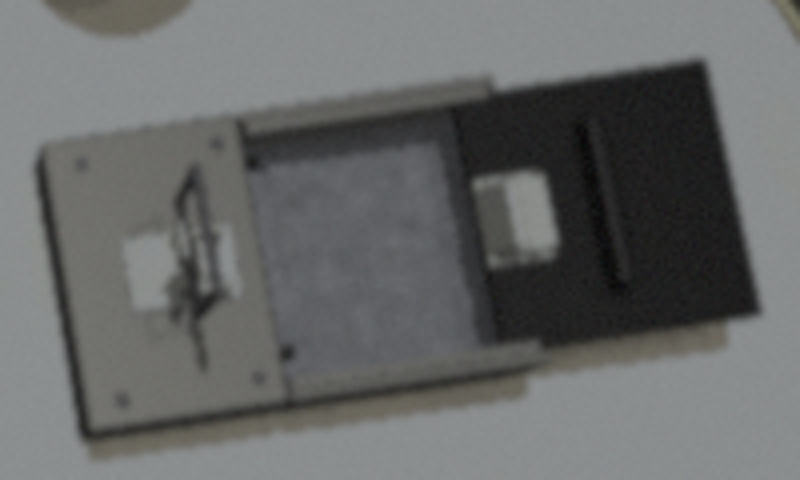

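View pics/s1.png

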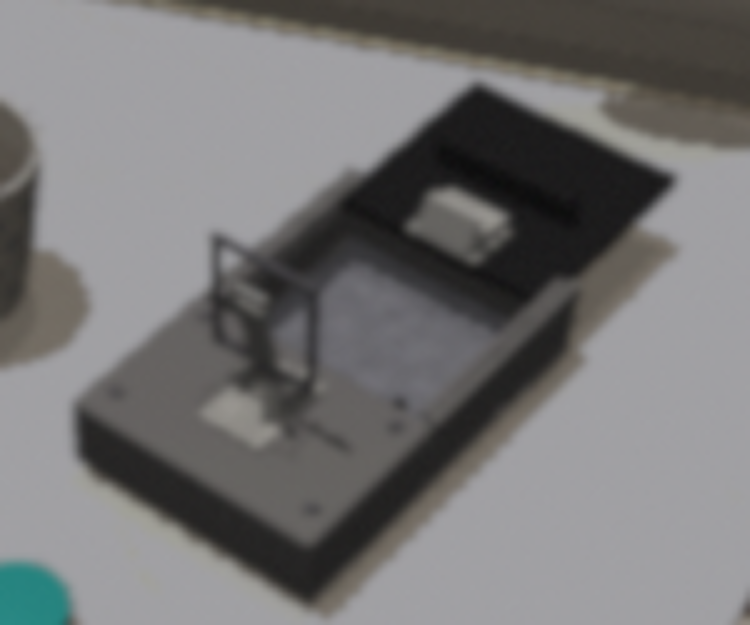

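View pics/t2.png

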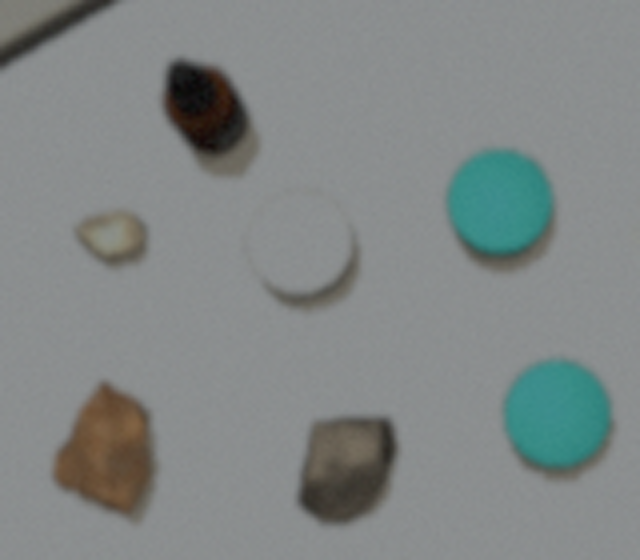

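```bash
cat > fit.py <<'E'
from h import *
from scipy.optimize import least_squares
ct=calibration('top'); cs=calibration('scene')
top=[((45,148),(-62,68,46)),((85,433),(-62,-68,46)),((490,76),(146,68,46)),((545,345),(146,-68,46))]
sc=[((78,403),(-62,68,46)),((312,547),(-62,-68,46)),((580,284),(146,-68,46)),((352,170),(146,68,46))]
def w(p,q):
    c,s=np.cos(p[2]),np.sin(p[2]); q=np.array(q)/1000.
    return np.array([p[0]+c*q[0]-s*q[1],p[1]+s*q[0]+c*q[1],q[2]])
def f(p,which='b'):
    r=[]
    if which!='s':
        for a,q in top: r+=list(proj('top',w(p,q),ct)-[359.6+a[0]/4,109.6+a[1]/4])
    if which!='t':
        for a,q in sc: r+=list(proj('scene',w(p,q),cs)-[289.6+a[0]/5,89.6+a[1]/5])
    return np.array(r)
if __name__=='__main__':
    for k in 'bts':
        r=least_squares(f,[.55,.1,-1.5],args=(k,)); print(k,r.x,np.round(r.fun,1))
    for k in 'bts'[:1]:
        p=least_squares(f,[.55,.1,-1.5]).x
    # lid end: keeper lip / lid front edge top z43
    C=np.array([[np.cos(p[2]),-np.sin(p[2])],[np.sin(p[2]),np.cos(p[2])]])
    def tocase(P): return np.r_[C.T@(P[:2]-p[:2]),P[2]]*1000
    for a,z in (((455,110),.043),((490,335),.043),((585,125),.059),((625,285),.059),((703,62),.043),((758,312),.043)):
        print(a,tocase(atz('top',359.6+a[0]/4,109.6+a[1]/4,z)).round(1))
    print('jar top',atz('top',199.6+300/4,129.6+242/4,.024), [tuple(proj('scene',[.542,.301,.024]))])
E
python3 fit.py
python3 - <<'E'
from h import *
s=cv2.imread('pics/scene0.png')[:,:,::-1]
save(s,'s2.png',(205,195,325,325),5)
E
```

```text
b [ 0.56011021  0.05261283 -1.42589197] [-1.  -0.5  2.1  0.9 -0.9 -0.5  0.9  4.4 -2.  -1.3 -0.2 -0.9 -0.7 -0.8
 -1.9 -1.5]
t [ 0.562076    0.05298487 -1.42325965] [-1.4 -1.4  1.9 -0.1 -1.3 -1.7  0.6  3.1]
s [ 0.55611349  0.05310869 -1.43304471] [-1.  -0.5  0.7  0.3  0.7  0.5 -0.4 -0.6]
(455, 110) [129.4  54.3  43. ]
(490, 335) [123.8 -51.1  43. ]
(585, 125) [179.9  34.4  59. ]
(625, 285) [181.9 -40.2  59. ]
(703, 62) [246.3  58.   43. ]
(758, 312) [245.1 -60.3  43. ]
jar top [0.54318002 0.301714   0.024     ] [(np.float64(261.8630811421837), np.float64(239.2184507180082))]
```

View pics/s2.png

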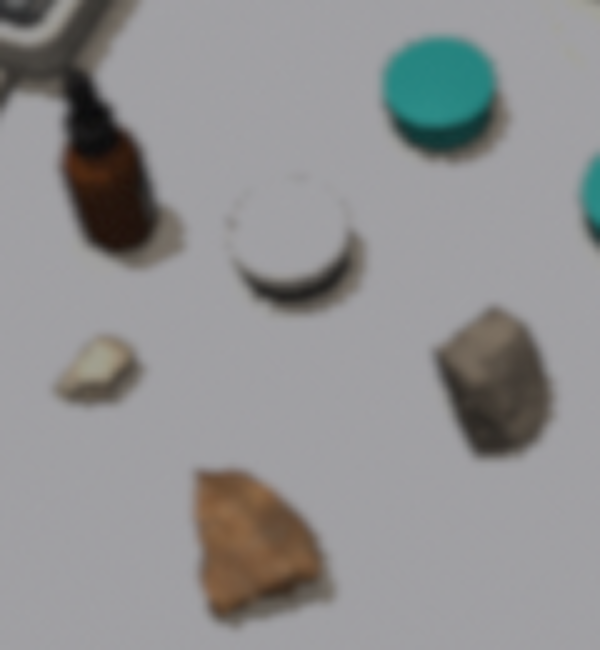

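```bash
sed -i 's/((545,345),(146/((546,360),(146/' fit.py; python3 fit.py
python3 - <<'E'
from h import *
print(atz('scene',204.6+291/5,194.6+233/5,.024))
E
```

```text
b [ 0.55925528  0.05274837 -1.43437113] [-0.8 -0.4  1.6  1.2 -0.5  0.6  0.4  1.9 -1.8 -1.3 -0.3 -0.6 -0.2 -0.2
 -1.2 -1.2]
t [ 0.56082472  0.05302845 -1.43576101] [-1.  -1.3  1.4  0.3 -0.6 -0.2  0.2  1.1]
s [ 0.55611349  0.05310869 -1.43304471] [-1.  -0.5  0.7  0.3  0.7  0.5 -0.4 -0.6]
(455, 110) [129.2  56.3  43. ]
(490, 335) [124.4 -49.2  43. ]
(585, 125) [179.9  36.7  59. ]
(625, 285) [182.5 -37.9  59. ]
(703, 62) [246.1  60.9  43. ]
(758, 312) [245.9 -57.4  43. ]
jar top [0.54318002 0.301714   0.024     ] [(np.float64(261.8630811421837), np.float64(239.2184507180082))]
[0.53685162 0.30252154 0.024     ]
```

Run:
```python
from h import *
j=np.array([.540,.302])
def f(name,u,v,z):
    P=atz('top',199.6+u/4,129.6+v/4,z)[:2]-[.003,0]; d=P-j; print(name,P.round(3),'rel',d.round(3),'dist',np.hypot(*d).round(3),'ang',np.degrees(np.arctan2(d[1],d[0])).round(0))
f('dropper base',222,142,.005); f('droptop',183,75,.1);f('pale',113,237,.012);f('rust',108,450,.015);f('grey',348,470,.02);f('tq1',500,202,.024);f('tq2',557,412,.024)
```

```text
dropper base [0.593 0.341] rel [0.053 0.039] dist 0.066 ang 37.0
droptop [0.602 0.344] rel [0.062 0.042] dist 0.074 ang 34.0
pale [0.546 0.392] rel [0.006 0.09 ] dist 0.09 ang 86.0
rust [0.445 0.392] rel [-0.095  0.09 ] dist 0.131 ang 136.0
grey [0.434 0.28 ] rel [-0.106 -0.022] dist 0.108 ang -168.0
tq1 [0.557 0.208] rel [ 0.017 -0.094] dist 0.096 ang -79.0
tq2 [0.459 0.183] rel [-0.081 -0.119] dist 0.144 ang -124.0
```

```bash
cat >> h.py <<'E'
def rel(x,y,z,yaw,s=None):
    s=s or sense(); p=s['tool_pos']; w=s['orientation'][2]
    d=np.array([x,y,z])-p; c,sn=np.cos(w),np.sin(w)
    dy=np.degrees((yaw-w+np.pi)%(2*np.pi)-np.pi)
    print('clock %.2f'%s['clock'],'pos',p.round(4),'yaw %.3f'%w,'| x %.2f y %.2f z %.2f roll %.1f'%(100*(c*d[0]+sn*d[1]),100*(sn*d[0]-c*d[1]),-100*d[2],-dy),'F',s['force'].round(1),'w %.4f'%s['gripper_width'])
CX,CY,CW=.5585,.053,-1.434
def cw(x,y,z):
    c,s=np.cos(CW),np.sin(CW); return np.array([CX+(c*x-s*y)/1000,CY+(s*x+c*y)/1000,z/1000])
E
python3 -m creep '[[1,61.8,-55,7,-86],[1,61.8,-55,7,-86],[1,61.8,-55,7,-86],[1,61.8,-55,7,-86],[1,61.8,-55,7,-86],[1,61.8,-55,7,-86],[1,61.8,-55,7,-86],[1,61.8,-55,7,-86],[1,61.8,-55,7,-86],[1,61.8,-55,7,-86],[1,61.8,-55,7,-86],[1,61.8,-55,7,-86]]'
python3 -c "
from h import *
rel(.54,.302,.17,3.5)"
```

```text
clock: 1.15
tool_pos: [0.4197, -0.0025, 0.2112]
orientation: [3.141, -0.001, 1.975]
force: [0.3, -1.2, -0.0]
gripper_width: 0.0851
clock 1.15 pos [ 0.4197 -0.0025  0.2112] yaw 1.975 | x 23.27 y 23.04 z 4.12 roll -87.4 F [ 0.3 -1.2 -0. ] w 0.0851
```

```bash
python3 -m creep '[[1,23.3,23,4.1,-87.4],[1,23.3,23,4.1,-87.4],[1,23.3,23,4.1,-87.4],[1,23.3,23,4.1,-87.4],[1,23.3,23,4.1,-87.4],[1,23.3,23,4.1,-87.4],[1,23.3,23,4.1,-87.4],[1,23.3,23,4.1,-87.4],[1,23.3,23,4.1,-87.4],[1,23.3,23,4.1,-87.4],[0.85,23.3,23,4.1,-87.4],[0.8,23.3,23,4.1,-87.4]]'
python3 -c "
from h import *
rel(.54,.302,.17,3.5)
c=calibration('wrist'); im=capture('wrist'); save(im,'w1.png')
import pickle; pickle.dump(c,open('w1.pkl','wb'))
print(proj('wrist',[.54,.302,.024],c))
rel(.54,.302,.17,3.5)
"
```

```text
clock: 2.15
tool_pos: [0.5392, 0.3025, 0.1698]
orientation: [3.141, -0.001, -2.808]
force: [-0.4, -0.2, 1.1]
gripper_width: 0.0686
clock 2.15 pos [0.5392 0.3025 0.1698] yaw -2.808 | x -0.06 y -0.07 z -0.02 roll -1.4 F [-0.4 -0.2  1.1] w 0.0686
[320.30652032 194.47853922]
clock 2.20 pos [0.5392 0.3023 0.1699] yaw -2.798 | x -0.06 y -0.06 z -0.01 roll -0.9 F [-0.2  0.6  1.1] w 0.0683
```

View pics/w1.png

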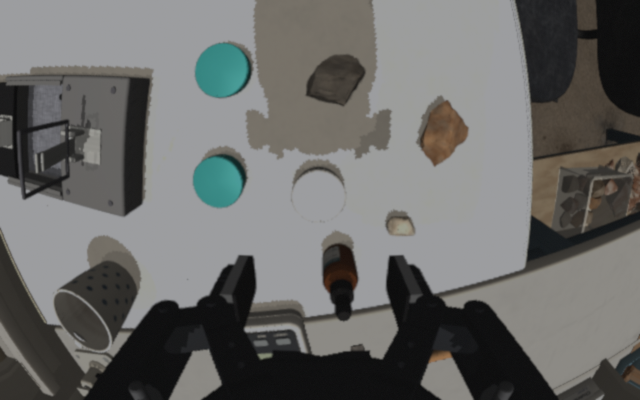

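```bash
python3 -m creep '[[0.8,0,0,4,-0.5],[0.8,-0.06,-0.06,8,-0.5],[0.8,-0.06,-0.06,12,-0.5],[0.8,-0.06,-0.06,14.1,-0.5],[0.8,-0.06,-0.06,14.2,-0.5],[0.5,-0.06,-0.06,14.2,-0.5],[0.4,-0.06,-0.06,14.2,-0.5],[0.3,-0.06,-0.06,14.2,-0.5],[0.3,-0.06,-0.06,14.2,-0.5],[0.3,-0.06,-0.06,14.2,-0.5]]'
python3 -c "
from h import *
rel(.54,.302,.17,3.5)
save(capture('wrist'),'w2.png')
"
```

```text
clock: 3.03
tool_pos: [0.5409, 0.3024, 0.0294]
orientation: [3.141, 0.002, -2.79]
force: [1.7, 2.0, 5.8]
gripper_width: 0.0474
clock 3.03 pos [0.5409 0.3024 0.0294] yaw -2.790 | x 0.10 y -0.01 z -14.06 roll -0.4 F [1.7 2.  5.8] w 0.0474
```

View pics/w2.png

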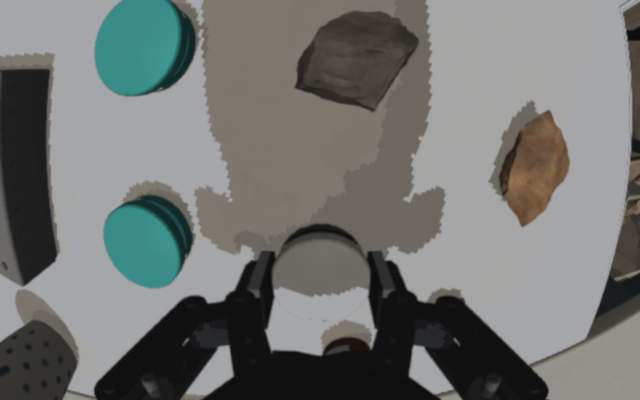

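```bash
python3 -m creep '[[0.3,0,0,-3],[0.3,0,0,-7]]' 2>&1 | tail -1
python3 -m creep '[[0.3,0,0,-3,0],[0.3,0,0,-7,0],[0.3,0,0,-11,0],[0.3,0,0,-15,0],[0.3,0,0,-19,0],[0.3,0,0,-20,0]]'
python3 -c "
from h import *
p=cw(88,0,230);rel(*p,-1.434)
"
```

```text
invalid input
clock: 3.58
tool_pos: [0.5429, 0.3032, 0.2368]
orientation: [3.14, 0.012, -2.79]
force: [1.6, 0.4, -0.0]
gripper_width: 0.0476
clock 3.58 pos [0.5429 0.3032 0.2368] yaw -2.790 | x 9.02 y -32.62 z 0.68 roll -77.7 F [ 1.6  0.4 -0. ] w 0.0476
```

```bash
python3 -m creep '[[0.3,9,-32.6,0.7,-77.7],[0.3,9,-32.6,0.7,-77.7],[0.3,9,-32.6,0.7,-77.7],[0.3,9,-32.6,0.7,-77.7],[0.3,9,-32.6,0.7,-77.7],[0.3,9,-32.6,0.7,-77.7],[0.3,9,-32.6,0.7,-77.7],[0.3,9,-32.6,0.7,-77.7],[0.3,9,-32.6,0.7,-77.7],[0.3,9,-32.6,0.7,-77.7],[0.3,9,-32.6,0.7,-77.7],[0.3,9,-32.6,0.7,-77.7]]'
python3 -c "
from h import *
import pickle
p=cw(88,0,230);rel(*p,-1.434)
c=calibration('wrist'); im=capture('wrist'); save(im,'w3.png')
pickle.dump(c,open('w3.pkl','wb'))
for q in ((-62,68,46),(-62,-68,46),(146,68,46),(146,-68,46),(30,57,46),(30,-57,46),(0,0,56)): print(q,proj('wrist',cw(*q),c).round(0))
save(capture('top'),'t3.png',(340,100,580,240),3)
p=cw(88,0,230);rel(*p,-1.434)
"
```

```text
clock: 4.58
tool_pos: [0.5707, -0.0347, 0.2284]
orientation: [-3.13, 0.004, -1.428]
force: [-0.2, 0.8, -0.4]
gripper_width: 0.0473
clock 4.58 pos [ 0.5707 -0.0347  0.2284] yaw -1.428 | x -0.05 y 0.01 z -0.16 roll 0.3 F [-0.2  0.8 -0.4] w 0.0473
(-62, 68, 46) [266. 300.]
(-62, -68, 46) [377. 302.]
(146, 68, 46) [254. 126.]
(146, -68, 46) [392. 127.]
(30, 57, 46) [270. 234.]
(30, -57, 46) [374. 235.]
(0, 0, 56) [322. 263.]
clock 4.68 pos [ 0.5707 -0.0341  0.2284] yaw -1.434 | x 0.01 y 0.02 z -0.16 roll 0.0 F [-0.4 -0.3  0.1] w 0.0478
```

View pics/w3.png

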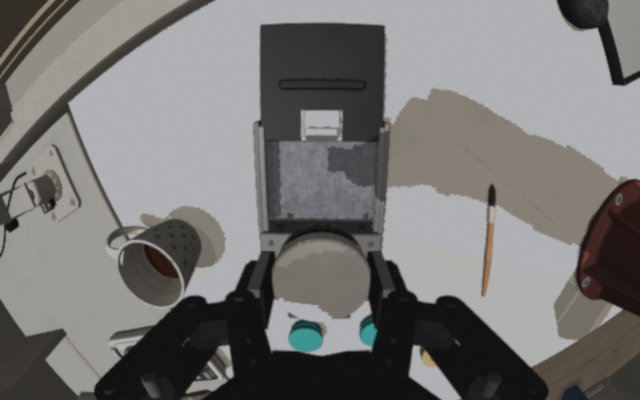

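View pics/t3.png

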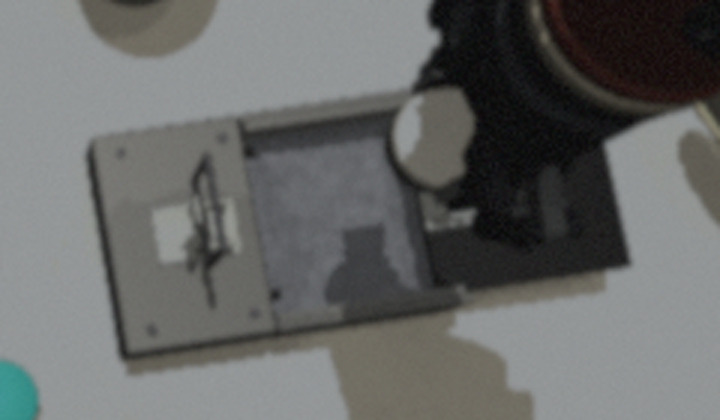

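```bash
python3 -m creep '[[0.3,-0.2,0,4,0],[0.3,-0.2,0,8,0],[0.3,-0.2,0,12,0],[0.3,-0.2,0,15,0],[0.3,-0.2,0,17,0],[0.3,-0.2,0,18.2,0],[0.3,-0.2,0,18.8,0],[0.3,-0.2,0,19.1,0],[0.3,-0.2,0,19.1,0]]'
python3 -c "
from h import *
p=cw(86,0,36);rel(*p,-1.434)
save(capture('scene'),'s4.png',(270,60,450,220),4)
"
```

```text
clock: 5.43
tool_pos: [0.5726, -0.031, 0.0375]
orientation: [-3.13, 0.004, -1.435]
force: [0.4, -0.2, -1.3]
gripper_width: 0.0473
clock 5.43 pos [ 0.5726 -0.031   0.0375] yaw -1.435 | x 0.08 y 0.25 z 0.15 roll -0.0 F [ 0.4 -0.2 -1.3] w 0.0473
```

View pics/s4.png

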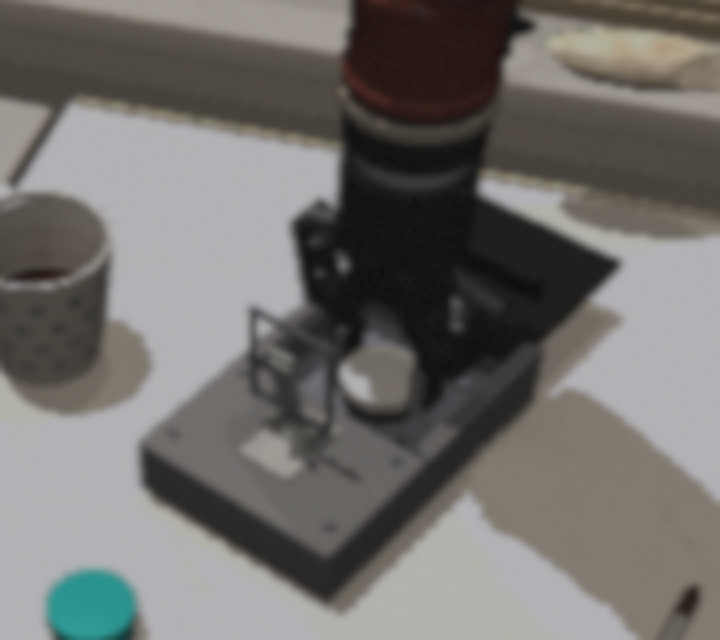

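```bash
python3 -m creep '[[0.3,0.1,0.1,0.15,0],[0.3,0.1,0.1,0.25,0],[0.3,0.1,0.1,0.25,0]]'
```

```text
clock: 5.73
tool_pos: [0.5725, -0.0324, 0.0361]
orientation: [-3.128, 0.003, -1.435]
force: [0.3, -0.3, -0.8]
gripper_width: 0.0474
```

```bash
python3 -m creep '[[0.3,0,0,0.1,0],[0.3,0,0,0.15,0],[0.5,0,0,0.15,0],[0.72,0,0,0.15,0],[0.75,0,0,0.1,0],[0.75,0,0,0,0],[0.75,0,0,0,0]]'
python3 -c "
from h import *
rel(*cw(86,0,36),-1.434)
save(capture('scene'),'s5.png',(270,60,450,220),4)
"
```

```text
clock: 6.32
tool_pos: [0.5726, -0.0324, 0.0364]
orientation: [-3.128, 0.003, -1.435]
force: [0.8, 0.1, 0.4]
gripper_width: 0.0644
clock 6.32 pos [ 0.5726 -0.0324  0.0364] yaw -1.435 | x -0.05 y 0.23 z 0.04 roll -0.0 F [0.8 0.1 0.4] w 0.0644
```

View pics/s5.png

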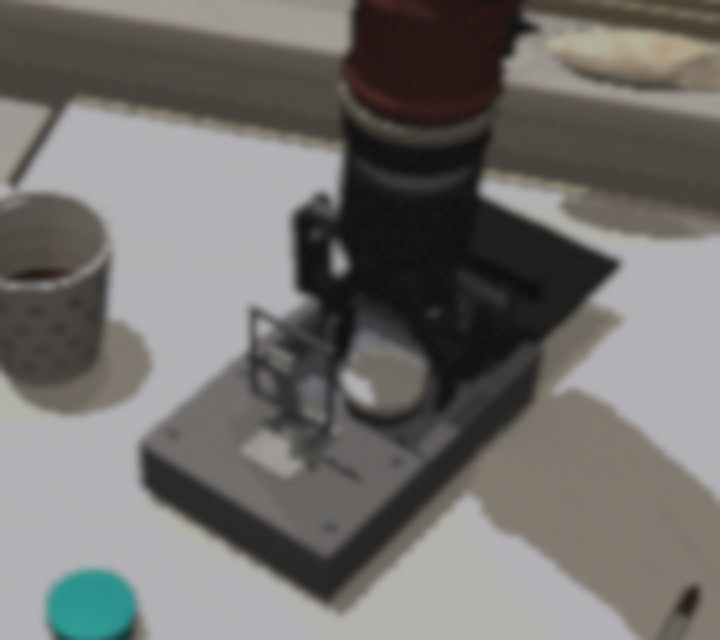

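```bash
python3 -m creep '[[0.75,0,0,-1.5,0],[0.75,0,0,-4,0],[0.75,0,0,-8,0],[0.75,0,0,-12,0],[0.4,0,0,-16,0],[0,0,0,-18,0],[0,0,0,-18,0]]'
python3 -c "
from h import *
import pickle
rel(*cw(215,0,150),-1.434)
c=calibration('wrist'); im=capture('wrist'); save(im,'w6.png')
pickle.dump(c,open('w6.pkl','wb'))
im=capture('scene'); save(im,'s6f.png'); save(im,'s6.png',(270,60,450,220),4)
rel(*cw(215,0,150),-1.434)
for q in ((146,68,46),(146,-68,46),(30,57,46),(30,-57,46)): print(q,proj('wrist',cw(*q),c).round(0))
"
```

```text
clock: 6.95
tool_pos: [0.5729, -0.0337, 0.2217]
orientation: [-3.12, 0.0, -1.435]
force: [0.3, -0.2, 0.6]
gripper_width: 0.0282
clock 6.95 pos [ 0.5729 -0.0337  0.2217] yaw -1.435 | x 12.72 y 0.23 z 7.17 roll -0.0 F [ 0.3 -0.2  0.6] w 0.0282
clock 7.05 pos [ 0.5707 -0.0333  0.217 ] yaw -1.435 | x 12.78 y 0.02 z 6.70 roll -0.0 F [ 0.  -0.2 -1.3] w 0.0135
(146, 68, 46) [257. 127.]
(146, -68, 46) [397. 127.]
(30, 57, 46) [273. 236.]
(30, -57, 46) [380. 237.]
```

View pics/w6.png

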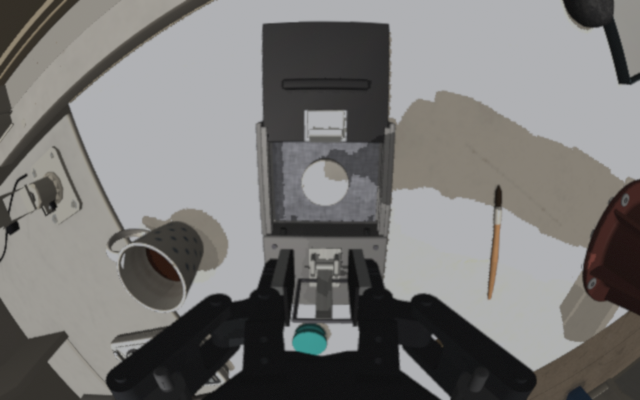

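View pics/s6.png

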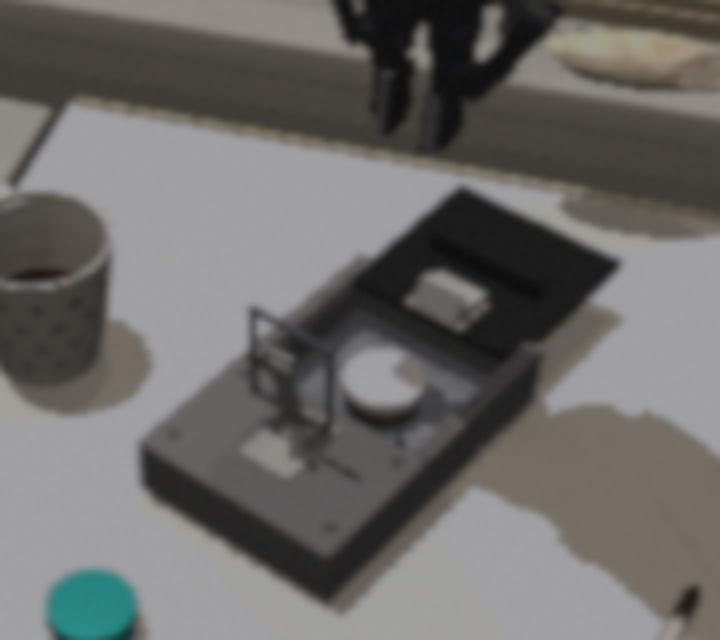

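Run:
```python
from h import *
w=cv2.imread('pics/w6.png')[:,:,::-1]
save(w,'w6a.png',(240,100,420,200),4); save(w,'w6b.png',(240,200,420,340),4)
```

```text
(no output)
```

View pics/w6a.png

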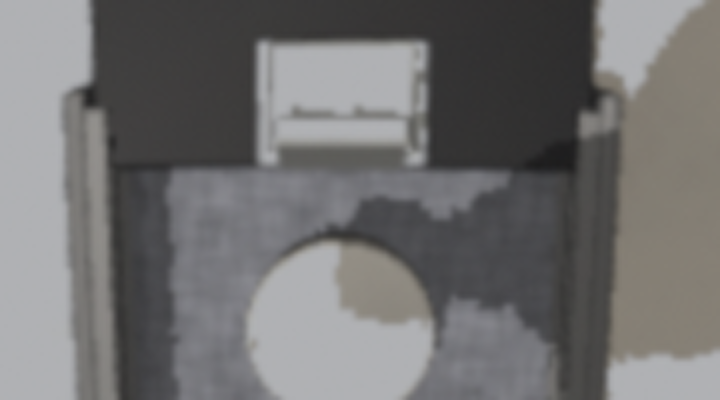

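View pics/w6b.png

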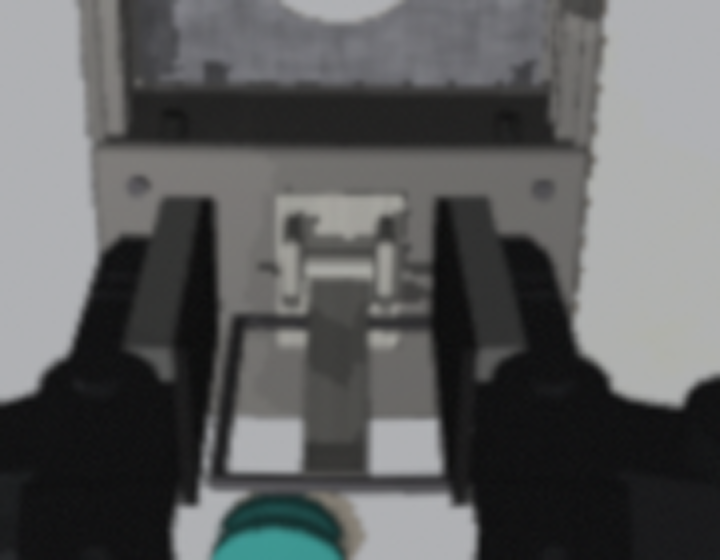

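Run:
```python
from h import *
import pickle
c=pickle.load(open('w6.pkl','rb'))
def bar(t,L):
    px=-17*np.cos(t)-4*np.sin(t); pz=56+17*np.sin(t)-4*np.cos(t)
    # normal to steel side
    e=L-t
    return px+61*np.cos(e),pz+61*np.sin(e)
for t in (1.1,1.2,1.3,1.4,1.5,1.6,1.7):
    x,z=-68*np.cos(t),56+68*np.sin(t)
    b=bar(t,2.95)
    print(t,'tip',proj('wrist',cw(x,0,z),c).round(0),'bar ends',proj('wrist',cw(b[0],26,b[1]),c).round(0),proj('wrist',cw(b[0],-26,b[1]),c).round(0))
```

```text
1.1 tip [325. 325.] bar ends [297. 331.] [353. 331.]
1.2 tip [325. 323.] bar ends [297. 327.] [354. 327.]
1.3 tip [325. 319.] bar ends [296. 322.] [355. 322.]
1.4 tip [325. 315.] bar ends [296. 316.] [355. 317.]
1.5 tip [326. 309.] bar ends [295. 309.] [356. 310.]
1.6 tip [326. 304.] bar ends [295. 302.] [356. 303.]
1.7 tip [326. 297.] bar ends [295. 294.] [357. 295.]
```

```bash
python3 - <<'E'
from h import *
import pickle
c=pickle.load(open('w6.pkl','rb'))
for x in (176,180,184,188,192): print(x,proj('wrist',cw(x,0,59),c))
E
python3 -m creep '[[0,4,0,0,0],[0,8,0,0,0],[0,12,0,0,0],[0,13.2,0,3,0],[0,13.2,0,7,0],[0,13.2,0,10,0],[0,13.2,0,10,0]]'
python3 -c "
from h import *
rel(*cw(212,0,72),-1.434)
save(capture('scene'),'s7.png',(270,60,450,220),4)"
```

```text
176 [326.73954614  94.48166429]
180 [326.74051264  90.11062032]
184 [326.74067831  85.74288299]
188 [326.74004202  81.38018314]
192 [326.7386038   77.02423963]
clock: 7.63
tool_pos: [0.585, -0.1622, 0.1089]
orientation: [-3.137, 0.009, -1.436]
force: [-2.1, 0.5, -1.6]
gripper_width: 0.0003
clock 7.63 pos [ 0.585  -0.1622  0.1089] yaw -1.436 | x -0.48 y -0.30 z 3.69 roll -0.1 F [-2.1  0.5 -1.6] w 0.0003
```

View pics/s7.png

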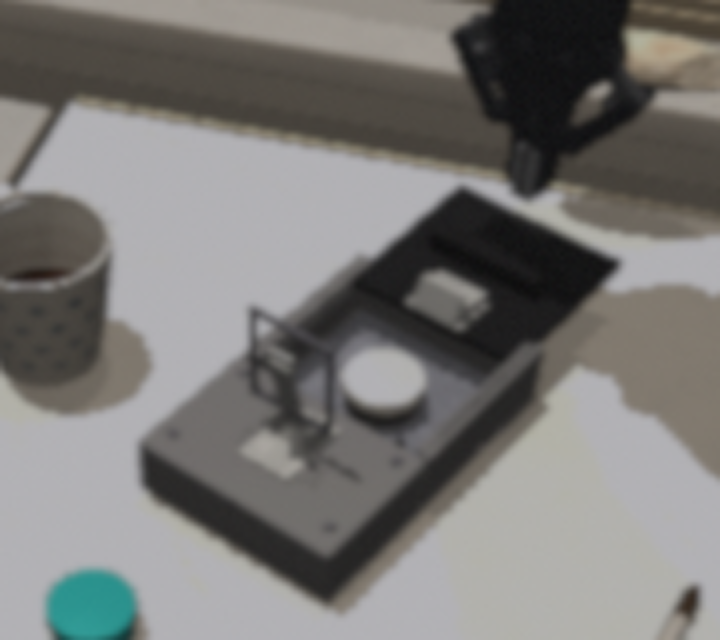

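```bash
python3 -m creep '[[0,-0.1,-0.3,2,0],[0,-0.1,-0.3,3.4,0],[0,-0.1,-0.3,3.6,0],[0,-0.1,-0.3,3.6,0]]'
python3 -c "
from h import *
rel(*cw(108,0,73),-1.434)
c=calibration('wrist');save(capture('wrist'),'w8.png')"
```

```text
clock: 8.02
tool_pos: [0.59, -0.1606, 0.0772]
orientation: [-3.134, 0.007, -1.435]
force: [-1.0, -0.3, 0.3]
gripper_width: 0.0001
clock 8.02 pos [ 0.59   -0.1606  0.0772] yaw -1.435 | x -10.79 y 0.21 z 0.42 roll -0.0 F [-1.  -0.3  0.3] w 0.0001
```

View pics/w8.png

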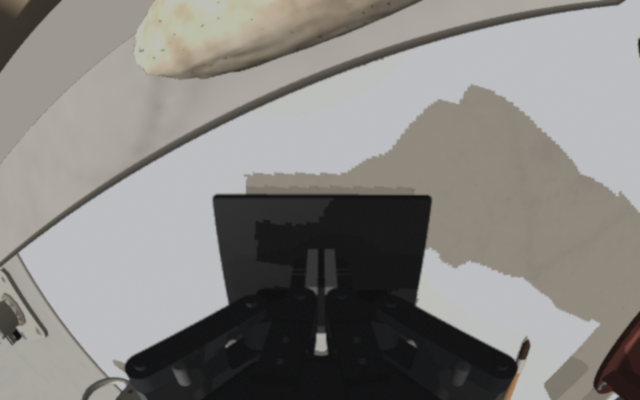

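```bash
python3 -m creep '[[0,0,0.2,0.6,0],[0,-1,0.2,0.6,0],[0,-2.5,0.2,0.6,0],[0,-4,0.2,0.6,0],[0,-5.5,0.2,0.6,0],[0,-7,0.2,0.6,0],[0,-8.2,0.2,0.6,0],[0,-9.2,0.2,0.6,0],[0,-9.8,0.2,0.6,0],[0,-9.8,0.2,0.6,0]]'
python3 -c "
from h import *
rel(*cw(108,0,71),-1.434)
save(capture('scene'),'s9.png',(270,60,450,220),4)"
```

```text
clock: 8.9
tool_pos: [0.5748, -0.0624, 0.0725]
orientation: [-3.134, 0.007, -1.433]
force: [-0.4, -0.3, 1.1]
gripper_width: 0.0001
clock 8.90 pos [ 0.5748 -0.0624  0.0725] yaw -1.433 | x -0.86 y 0.04 z 0.15 roll 0.0 F [-0.4 -0.3  1.1] w 0.0001
```

View pics/s9.png

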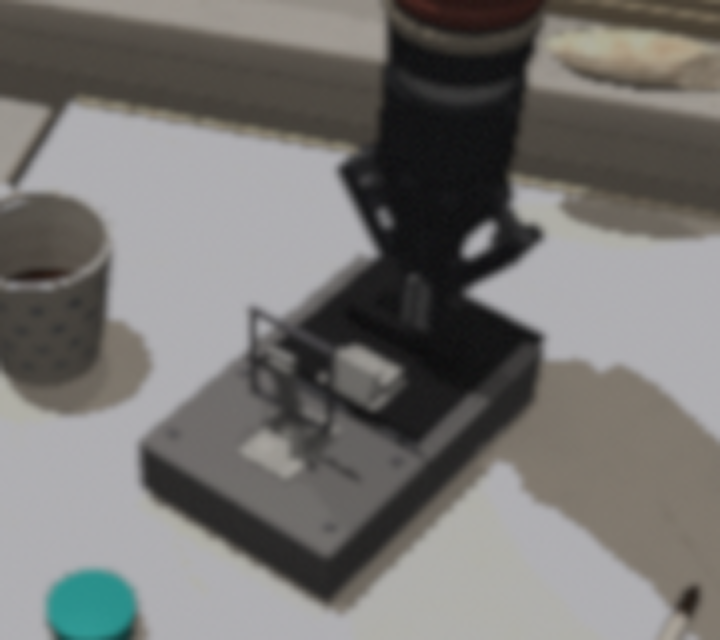

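```bash
python3 -m creep '[[0,-0.2,0,0.1,0],[0,-0.4,0,0.1,0],[0,-0.6,0,0.1,0],[0,-0.7,0,0.1,0],[0,-0.7,0,0.1,0]]'
python3 -c "
from h import *
rel(*cw(108,0,71),-1.434)"
```

```text
clock: 9.37
tool_pos: [0.574, -0.0564, 0.0714]
orientation: [-3.134, 0.006, -1.434]
force: [0.0, -0.7, 0.6]
gripper_width: 0.0
clock 9.37 pos [ 0.574  -0.0564  0.0714] yaw -1.434 | x -0.24 y 0.04 z 0.04 roll 0.0 F [ 0.  -0.7  0.6] w 0.0000
```

```bash
python3 -m creep '[[0,-0.2,0,0,0],[0,-0.3,0,0,0],[0,-0.3,0,0,0]]'
```

```text
clock: 9.62
tool_pos: [0.5736, -0.0538, 0.0714]
orientation: [-3.134, 0.005, -1.434]
force: [0.7, -4.1, -0.4]
gripper_width: 0.0002
```

```bash
python3 -m creep '[[0,-0.15,0,0,0],[0,-0.25,0,0,0],[0,-0.25,0,0,0]]'
python3 -c "
from h import *
rel(*cw(108,0,71),-1.434)
save(capture('scene'),'s10.png',(270,60,450,220),4)"
```

```text
clock: 9.87
tool_pos: [0.5735, -0.0525, 0.0715]
orientation: [-3.134, 0.003, -1.435]
force: [0.5, -8.2, -1.4]
gripper_width: 0.0002
clock 9.87 pos [ 0.5735 -0.0525  0.0715] yaw -1.435 | x 0.15 y 0.05 z 0.05 roll -0.1 F [ 0.5 -8.2 -1.4] w 0.0002
```

View pics/s10.png

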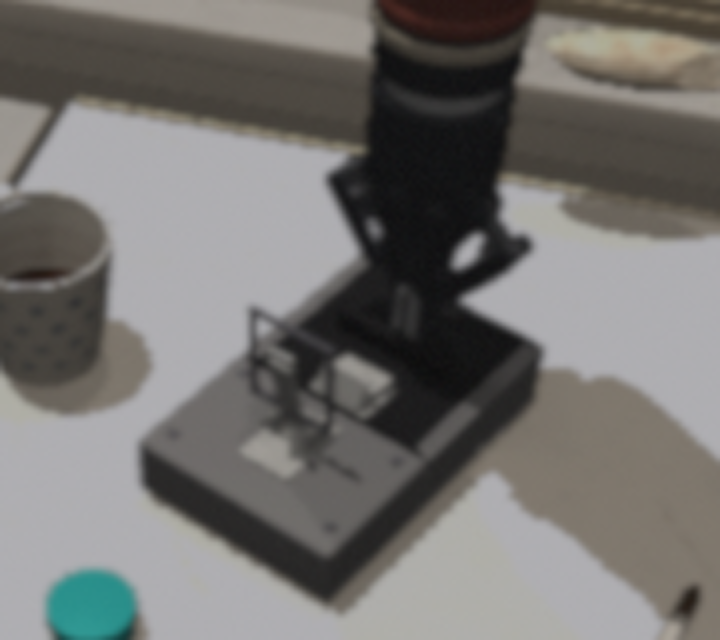

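```bash
python3 -m creep '[[0,0.8,0,0,0],[0,1.5,0,-2,0],[0,1.5,0,-6,0],[0,0,0,-10,0],[0,-3,0,-13,0],[0,-7,0,-14,0],[0,-11,0,-14,0],[0,-15,0,-14,0],[0,-17.6,0,-14,0],[0,-17.6,0,-14,0]]'
python3 -c "
from h import *
rel(*cw(-65,0,130),-1.434)
im=capture('wrist');save(im,'w11.png')"
```

```text
clock: 10.75
tool_pos: [0.5474, 0.1259, 0.2123]
orientation: [-3.134, 0.005, -1.43]
force: [-0.0, 0.6, 0.3]
gripper_width: 0.0
clock 10.75 pos [0.5474 0.1259 0.2123] yaw -1.430 | x 0.88 y -0.10 z 8.23 roll 0.2 F [-0.   0.6  0.3] w 0.0000
```

View pics/w11.png

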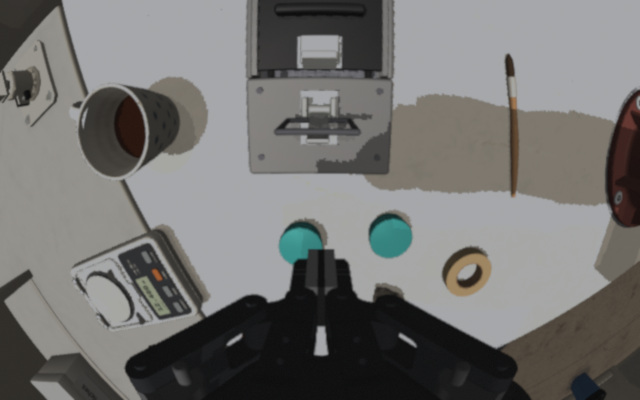

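```bash
python3 -m creep '[[0,0,-0.1,4,0],[0,0,-0.1,7.5,0],[0,0.5,-0.1,8.2,0],[0,1.5,-0.1,8.2,0],[0,2.5,-0.1,8.2,0],[0,3.2,-0.1,8.2,0],[0,3.2,-0.1,8.2,0]]'
python3 -c "
from h import *
rel(*cw(-3,0,130),-1.434)
im=capture('wrist');save(im,'w12.png',(200,100,440,400),2)"
```

```text
clock: 11.38
tool_pos: [0.5557, 0.0905, 0.132]
orientation: [-3.131, 0.003, -1.433]
force: [0.5, 0.0, 0.0]
gripper_width: -0.0
clock 11.38 pos [0.5557 0.0905 0.132 ] yaw -1.433 | x 3.45 y 0.24 z 0.20 roll 0.0 F [0.5 0.  0. ] w -0.0000
```

View pics/w12.png

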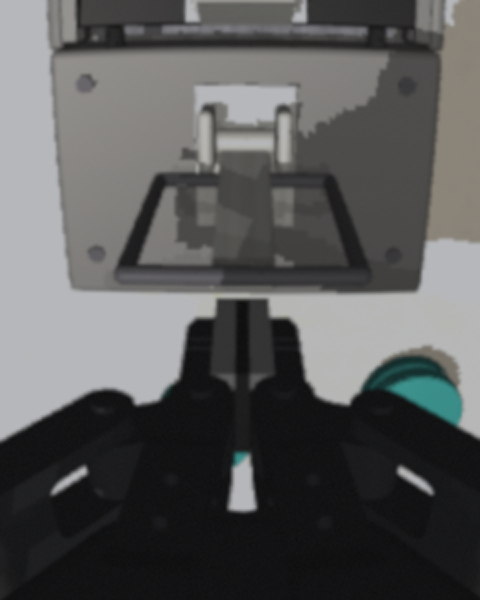

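```bash
python3 -m creep '[[0,0.6,0.1,0.2,0],[0,1.1,0.15,0.2,0],[0,1.6,0.15,0.2,0],[0,2.1,0.15,0.2,0],[0,2.6,0.15,0.2,0],[0,3.0,0.15,0.2,0],[0,3.2,0.15,0.2,0],[0,3.2,0.15,0.2,0]]'
python3 -c "
from h import *
rel(*cw(-3,0,130),-1.434)
im=capture('wrist');save(im,'w13.png',(200,100,440,400),2)
save(capture('scene'),'s13.png',(270,60,450,220),4)"
```

```text
clock: 12.1
tool_pos: [0.5583, 0.0589, 0.1295]
orientation: [-3.131, 0.004, -1.434]
force: [-0.6, 0.2, 0.7]
gripper_width: 0.0001
clock 12.10 pos [0.5583 0.0589 0.1295] yaw -1.434 | x 0.29 y 0.06 z -0.05 roll 0.0 F [-0.6  0.2  0.7] w 0.0001
```

View pics/w13.png

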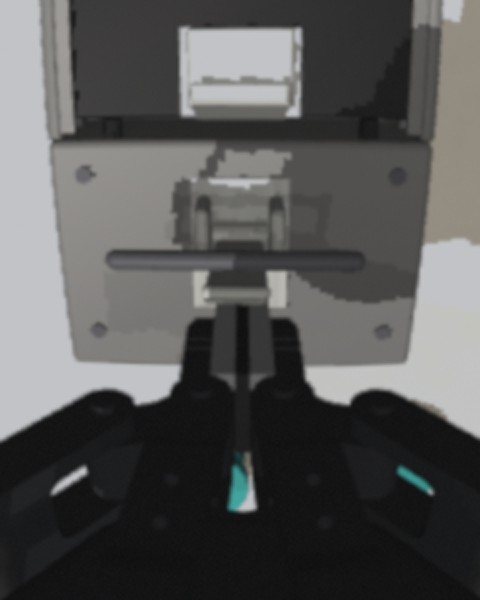

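View pics/s13.png

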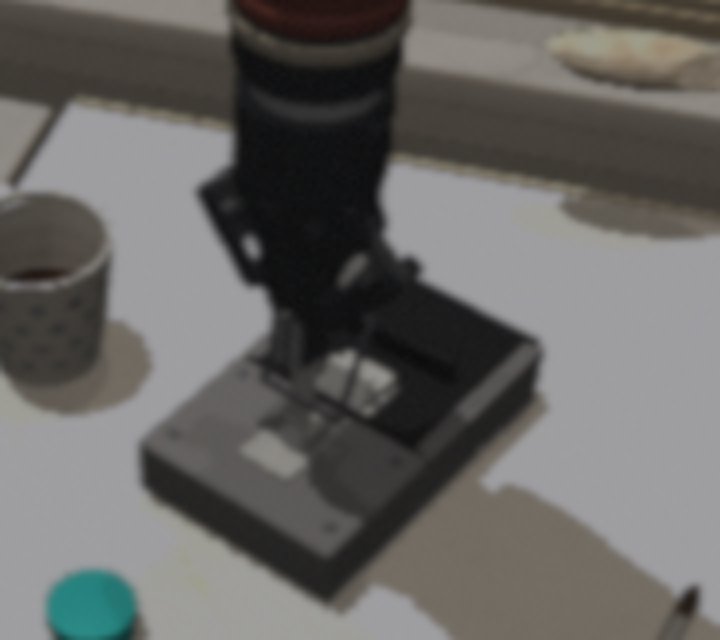

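```bash
python3 -m creep '[[0,0.2,0,0,0],[0,0.4,0,0,0],[0,0.5,0,0,0],[0,0.5,0,0,0]]'
python3 -c "
from h import *
rel(*cw(-3,0,130),-1.434)"
```

```text
clock: 12.53
tool_pos: [0.5589, 0.0544, 0.1294]
orientation: [-3.132, 0.004, -1.433]
force: [-0.4, 1.4, -1.2]
gripper_width: -0.0002
clock 12.53 pos [0.5589 0.0544 0.1294] yaw -1.433 | x -0.16 y 0.06 z -0.06 roll 0.0 F [-0.4  1.4 -1.2] w -0.0002
```

```bash
python3 -m creep '[[0,0.15,0,0,0],[0,0.3,0,0,0],[0,0.3,0,0,0]]'
python3 -c "
from h import *
rel(*cw(-3,0,130),-1.434)
im=capture('wrist');save(im,'w14.png',(200,100,440,400),2)"
```

```text
clock: 12.78
tool_pos: [0.5589, 0.0536, 0.1294]
orientation: [-3.131, 0.009, -1.432]
force: [-1.1, 10.5, 1.5]
gripper_width: -0.0001
clock 12.78 pos [0.5589 0.0536 0.1294] yaw -1.432 | x -0.25 y 0.05 z -0.06 roll 0.1 F [-1.1 10.5  1.5] w -0.0001
```

View pics/w14.png

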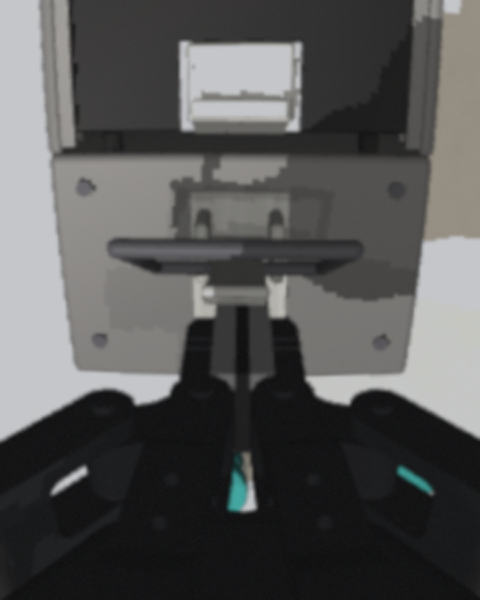

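```bash
python3 -m creep '[[0,-1,0.05,0,0],[0.1,-2.2,0.05,0,0],[0.3,-2.5,0.05,0,0],[0.3,-2.5,0.05,0,0],[0.3,-2.5,0.05,0,0]]'
python3 -c "
from h import *
rel(*cw(14,0,130),-1.434)
im=capture('wrist');save(im,'w15.png',(200,100,440,400),2)"
```

```text
clock: 13.25
tool_pos: [0.555, 0.0785, 0.1296]
orientation: [-3.131, 0.008, -1.431]
force: [-0.1, -0.5, 0.0]
gripper_width: 0.0256
clock 13.25 pos [0.555  0.0785 0.1296] yaw -1.431 | x 3.98 y 0.01 z -0.04 roll 0.2 F [-0.1 -0.5  0. ] w 0.0256
```

View pics/w15.png

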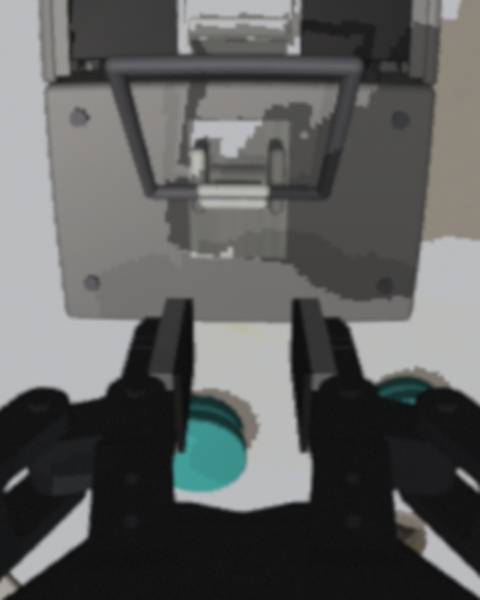

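```bash
python3 -m creep '[[0.3,1.5,0,0,0.2],[0.3,3,0,0,0.2],[0.3,3.8,0,0,0.2],[0.3,4.4,0,0,0.2],[0.3,5,0,0,0.2],[0.3,5.4,0,0,0.2],[0.3,5.4,0,0,0.2]]'
python3 -c "
from h import *
rel(*cw(14,0,130),-1.434)
im=capture('wrist');save(im,'w16.png',(200,100,440,400),2)"
```

```text
clock: 13.88
tool_pos: [0.5627, 0.0241, 0.1292]
orientation: [-3.131, 0.008, -1.436]
force: [-0.2, -0.6, 0.4]
gripper_width: 0.0259
clock 13.88 pos [0.5627 0.0241 0.1292] yaw -1.436 | x -1.52 y 0.02 z -0.08 roll -0.1 F [-0.2 -0.6  0.4] w 0.0259
```

View pics/w16.png

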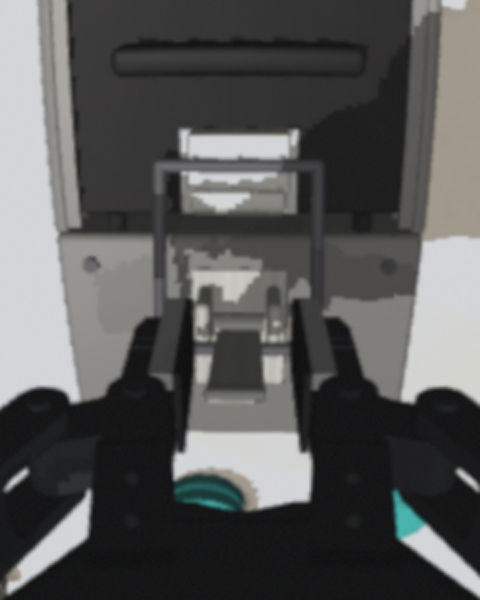

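```bash
python3 -m creep '[[0.3,0.6,0,-2,0],[0.3,1.2,0,-4,0],[0,1.6,0,-5,0],[0,1.6,0,-5,0],[0,1.6,0,-5,0]]'
python3 -c "
from h import *
rel(*cw(35,0,125),-1.434)
import pickle
c=calibration('wrist');im=capture('wrist');save(im,'w17.png',(200,100,440,400),2)
for z in (54,):
  for v in (0,5): print(v,proj('wrist',cw(40.5+v,0,54),c),proj('wrist',cw(46.5+v,0,62),c))
for x in (44,48,52,56,60): print(x,proj('wrist',cw(x,0,54),c))
save(capture('scene'),'s17.png',(270,60,450,220),4)"
```

```text
clock: 14.35
tool_pos: [0.5644, 0.0084, 0.179]
orientation: [-3.131, 0.008, -1.435]
force: [0.2, 0.1, -0.1]
gripper_width: -0.0
clock 14.35 pos [0.5644 0.0084 0.179 ] yaw -1.435 | x -1.00 y -0.02 z 5.40 roll -0.1 F [ 0.2  0.1 -0.1] w -0.0000
0 [321.74838981 204.89209466] [321.65362912 201.35352503]
5 [321.74011711 199.28617298] [321.64426951 195.51018378]
44 [321.74263306 200.97554602]
48 [321.73585832 196.45631583]
52 [321.72887261 191.8922216 ]
56 [321.72167374 187.28460332]
60 [321.71425981 182.63490368]
```

View pics/w17.png

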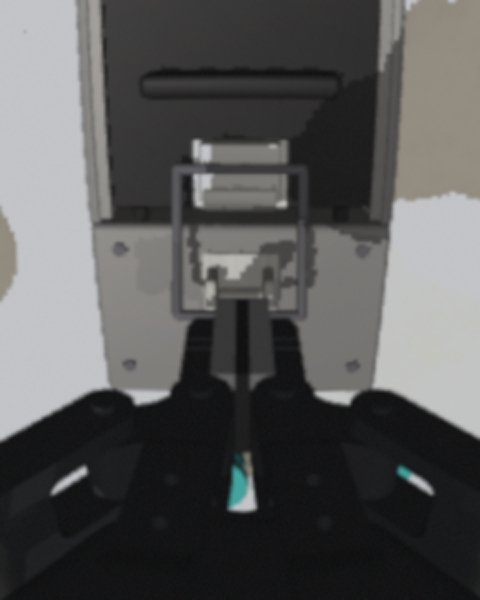

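View pics/s17.png

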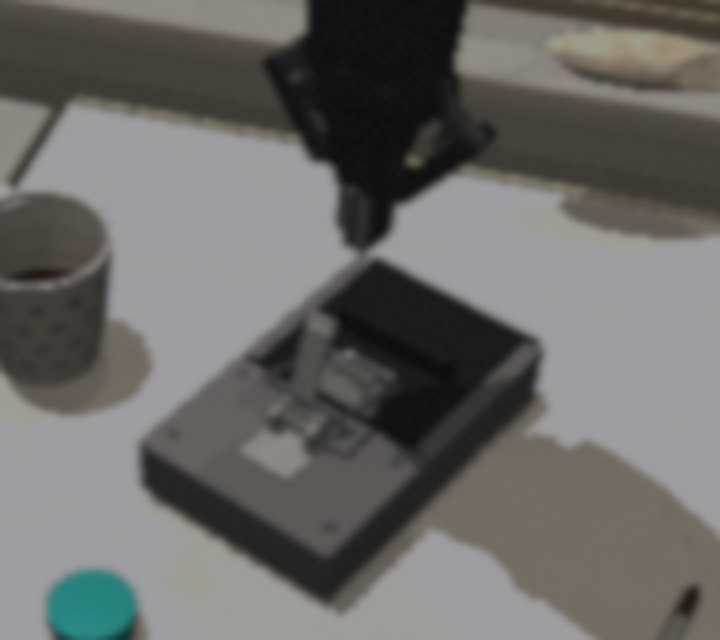

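```bash
python3 -m creep '[[0,0,0,3,0],[0,0,0,4.7,0],[0,-0.8,0,4.7,0],[0,-1.6,0,4.7,0],[0,-2.3,0,4.7,0],[0,-3.0,0,4.7,0],[0,-3.8,0,4.7,0],[0,-4.6,0,4.8,0],[0,-5.4,0,5.1,0],[0,-5.4,0,5.1,0]]'
python3 -c "
from h import *
rel(*cw(-9,0,128),-1.434)
im=capture('wrist');save(im,'w18.png',(200,100,440,400),2)
save(capture('scene'),'s18.png',(270,60,450,220),4)"
```

```text
clock: 15.28
tool_pos: [0.5563, 0.0644, 0.1273]
orientation: [-3.133, 0.01, -1.434]
force: [0.4, -0.4, -0.2]
gripper_width: 0.0007
clock 15.28 pos [0.5563 0.0644 0.1273] yaw -1.434 | x 0.26 y -0.06 z -0.07 roll 0.0 F [ 0.4 -0.4 -0.2] w 0.0007
```

View pics/w18.png

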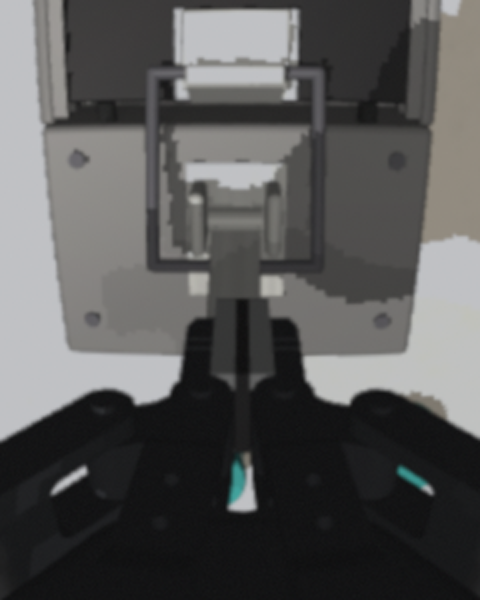

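View pics/s18.png

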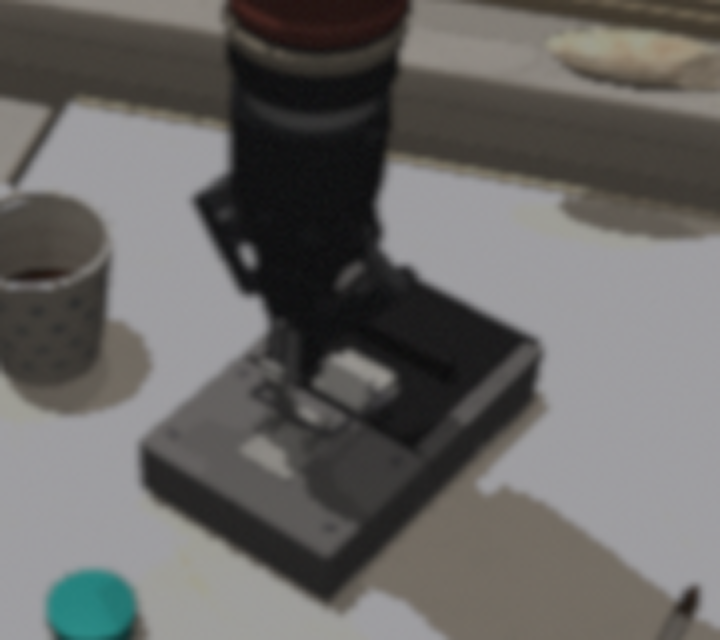

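```bash
python3 -m creep '[[0,-0.6,0,0.3,0],[0,-1.2,0,0.7,0],[0,-1.8,0,1.25,0],[0,-2.3,0,1.9,0],[0,-2.7,0,2.6,0],[0,-3,0,3.4,0],[0,-3,0,3.4,0]]'
python3 -c "
from h import *
rel(*cw(-41.5,0,93.3),-1.434)
im=capture('wrist');save(im,'w19.png',(200,100,440,400),2)"
```

```text
clock: 15.97
tool_pos: [0.5514, 0.0939, 0.0916]
orientation: [-3.136, 0.01, -1.434]
force: [-1.0, 0.3, -0.2]
gripper_width: 0.0002
clock 15.97 pos [0.5514 0.0939 0.0916] yaw -1.434 | x -0.00 y -0.15 z -0.17 roll 0.0 F [-1.   0.3 -0.2] w 0.0002
```

View pics/w19.png

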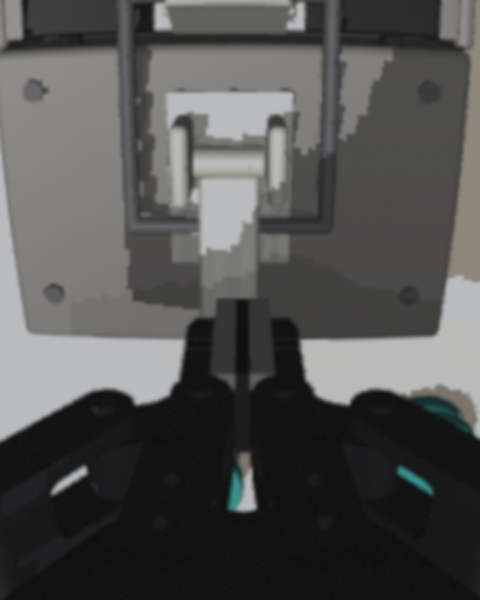

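```bash
python3 -m creep '[[0,-0.1,0,0.4,0],[0,-0.2,0,0.8,0],[0,-0.25,0,1.1,0],[0,-0.25,0,1.3,0],[0,-0.25,0,1.4,0],[0,-0.25,0,1.4,0]]'
```

```text
clock: 16.52
tool_pos: [0.5513, 0.0961, 0.0782]
orientation: [-3.136, 0.009, -1.434]
force: [-0.8, -0.3, -0.6]
gripper_width: 0.0
```

```bash
python3 -m creep '[[0,0,0,0.2,0],[0,0,0,0.4,0],[0,0,0,0.5,0],[0,0,0,0.5,0]]'
python3 -c "
from h import *
rel(*cw(-41.5,0,93.3),-1.434)
save(capture('scene'),'s20.png',(270,60,450,220),4)"
```

```text
clock: 16.85
tool_pos: [0.552, 0.0961, 0.0761]
orientation: [-3.133, 0.009, -1.434]
force: [-11.1, -1.1, 34.2]
gripper_width: 0.0004
clock 16.85 pos [0.552  0.0961 0.0761] yaw -1.434 | x 0.21 y -0.06 z -1.72 roll 0.0 F [-11.1  -1.1  34.2] w 0.0004
```

View pics/s20.png

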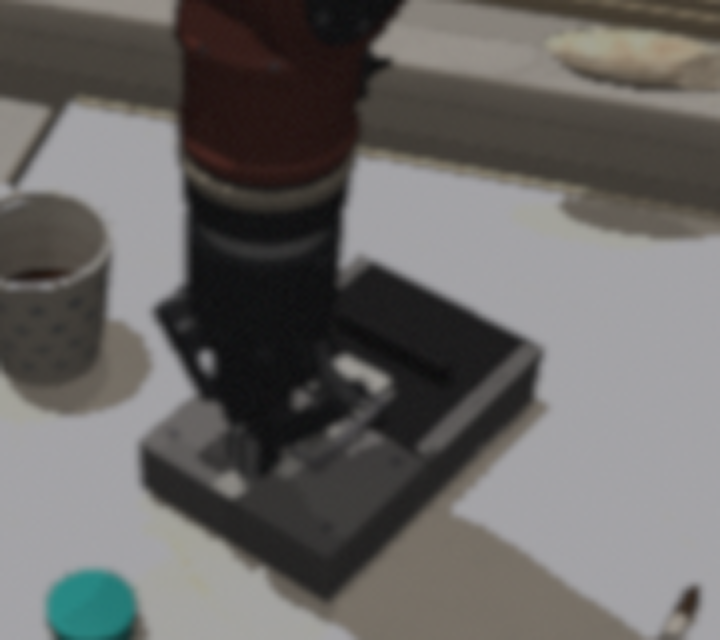

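Pressing down met 34 N, so the lever is on its hard stop with the tips at about z=54. Next I lift off and look.

```bash
python3 -m creep '[[0,0,0,-1,0],[0,0,0,-4,0],[0,0,0,-8,0],[0,0,0,-12,0],[0,-3,0,-15,0],[0,-7,0,-16,0],[0,-7,0,-16,0]]'
python3 -c "
from h import *
c=calibration('wrist');im=capture('wrist');save(im,'w21.png',(200,0,440,300),2)
for v in (.000,5): print('lid edge',proj('wrist',cw(32+v,40,43),c)*2-[400,0],'bar',proj('wrist',cw(43.5+v,0,54),c)*2-[400,0])
print('block edge',proj('wrist',cw(30,40,46),c)*2-[400,0])
im=capture('scene');save(im,'s21.png',(270,60,450,220),4);save(im,'s21f.png')
save(capture('top'),'t21.png',(340,100,580,240),3)
rel(*cw(-100,0,200),-1.434)"
```

```text
clock: 17.48
tool_pos: [0.542, 0.1689, 0.2406]
orientation: [-3.127, 0.011, -1.43]
force: [-0.4, -0.4, -1.0]
gripper_width: -0.0003
lid edge [166.44106828  69.72475578] bar [246.25011921  41.75519588]
lid edge [166.48729407  60.41839633] bar [246.27201195  32.24730577]
block edge [165.62689846  72.40473176]
clock 17.63 pos [0.541  0.164  0.2365] yaw -1.433 | x 1.23 y -0.22 z 3.65 roll 0.1 F [-0.2 -0.9 -0.1] w -0.0001
```

View pics/w21.png

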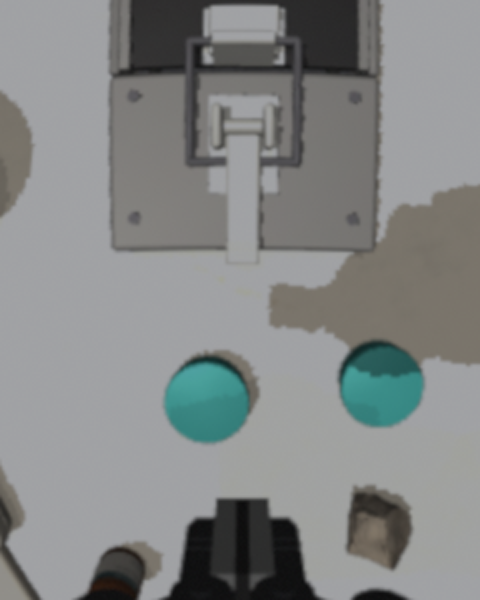

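View pics/s21.png

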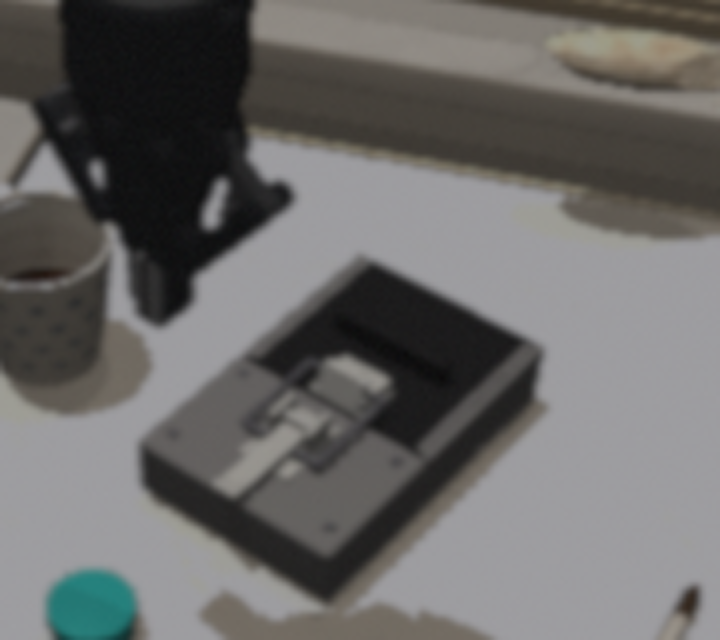

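View pics/s21f.png

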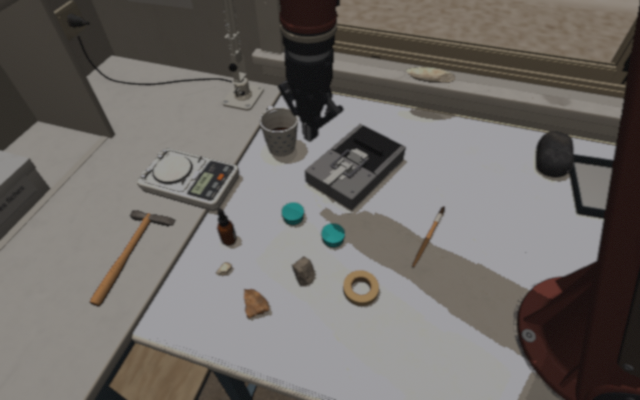

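```bash
python3 -m creep '[[0,0,0,0,0],[0,0,0,0,0],[0,0,0,0,0],[0,0,0,0,0],[0,0,0,0,0],[0,0,0,0,0]]'
python3 -c "
from h import *
c=calibration('wrist');im=capture('wrist');save(im,'w22.png',(240,0,400,140),4)
f=lambda P:(proj('wrist',P,c)-[240,0])*4
for t in (0,.1,.2): print('tip',t,f(cw(-68*np.cos(t),0,54+68*np.sin(t))))
print('block end',f(cw(-62,0,46)))
for v in (0,3,5): print('lid',v,f(cw(32+v,40,43)),'keeper lip',f(cw(46.5+v,0,62)),'bar',f(cw(43+v,26,54)))
rel(*cw(-100,0,200),-1.434)"
```

```text
clock: 18.13
tool_pos: [0.541, 0.1637, 0.2363]
orientation: [-3.134, 0.009, -1.433]
force: [-0.4, -0.6, 0.6]
gripper_width: -0.0002
tip 0 [318.53165656 552.3609772 ]
tip 0.1 [318.18767679 554.80009699]
tip 0.2 [317.82884034 554.46830661]
block end [318.89990927 524.46422593]
lid 0 [157.18412839 158.61772632] keeper lip [317.93910683  82.17438161] bar [209.14476609 105.48575841]
lid 3 [157.19850503 147.24357231] keeper lip [317.94070302  70.30680204] bar [209.18573718  93.86758996]
lid 5 [157.21333039 139.68301026] keeper lip [317.94194101  62.42741701] bar [209.21680391  86.15071413]
clock 18.18 pos [0.541  0.1638 0.2364] yaw -1.433 | x 1.21 y -0.22 z 3.64 roll 0.1 F [-0.3  0.4 -0.7] w 0.0000
```

View pics/w22.png

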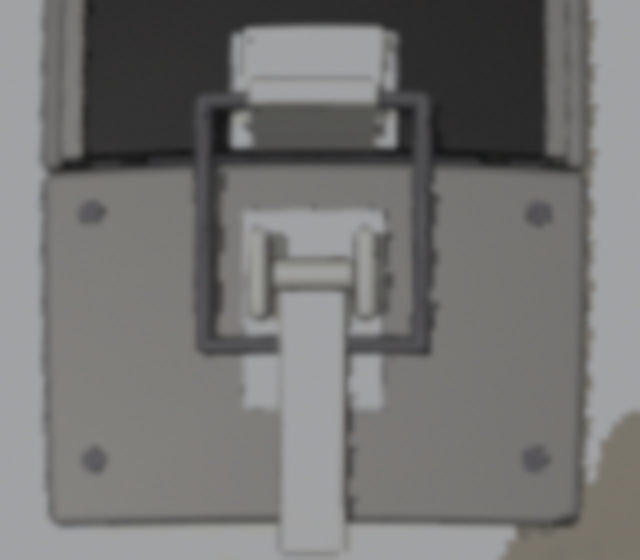

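```bash
python3 -c "
from station import *
print(close_job())"
```

```text
the job is handed in; nothing more can be done
None
```

The job is handed in at about 18.2 s of the 64 s allowed, with the jar in the case and the latch closed. No verdict was reported.

**What I did:**
- I took the white jar from between the dropper bottle and the stones and set it upright on the felt at about case x=88.
- I pushed the lid about 2 mm into its bumpers, which took about 8 N, then let go.
- I threw the lever to its open stop (10 N felt) and tipped the loop over the keeper. The bar measured about case x=58, on the seat behind the keeper.
- I pressed the lever down flat until it met its stop, which read 34 N at the wrist through the closed fingertips. Then I lifted the hand about 16 cm and moved it away.

**What the last checks showed:**
- **Latch:** the loop's bar is behind the keeper and under its lip, and the lever lies flat after release.
- **Lid:** the keeper lip in the wrist picture puts it about 1 mm from its hard stop.
- **Stones and dropper bottle:** they look unmoved in the final scene picture.
- **Robot:** the wrist force reads about zero, so it is touching nothing.

**What was not fully checked:**
- **Jar:** it cannot be seen under the shut lid. I last saw it upright on the felt just before the lid covered it.
- **Lever angle:** the wrist view shows the lever flat but cannot separate 0 from 0.1 rad by the tip alone. The scene view and the hard stop agree that it is flat.
- **Camera disagreement:** the top and scene cameras differed by about 5 mm in x, so I used values in between. The wrist camera and the contact forces then fitted those values to within 1–3 mm.

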